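# Free the empty label cores from the spring-bar rack

### The job

Two of the three bays of the label-roll rack hold bare, empty cores; one still holds a full roll. Take the fork from its holder and with it draw back, sideways, the sprung pins that hold the two empty cores, so that each empty core drops into the tray of the rack; then stand the fork back in its holder, fully seated, and let go. Do not touch the pins or the rolls with the fingers, leave the full roll hanging, and do not disturb the bottles.

Things in the scene. Friction and masses are not known exactly. Their poses are not given: they have to be found in the camera images.
- rack: fixed label-roll rack: a grey open tray 110 (x, from 45 mm before to 65 mm behind the origin) by 440 mm (y), walls 70 mm high, and above it a row of three bays along y, 140 mm apart, each between two 8 mm thick aluminium arms 72 mm apart, whose tops are 183 mm above the bench. Origin: on the bench under the middle of the row; the spring bars' common axis is straight above its y axis.
- stub (a point): tip of the fixed stub of the bay at the -y end. Each roll hangs loosely, its bore on an 8 mm long stub on the bay's -y arm and on the tip of a spring bar sticking 9 mm out of its +y arm. Drawing that bar back 12 to 16 mm towards the rack's +y, with a short pause, lets the roll drop into the tray.
- beam (a point): middle of the top of the aluminium beam along the rack's back, 183 mm above the bench, 57 mm to the +x side of the bars' axis. It carries the arms, 26 mm tall, which end 13 mm to the -x side of the axis. From a fork gap's middle to the next arm on the +y side: 41 mm; the coil spring between is look only, nothing hits it.
- pin0: steel spring bar of the bay at the -y end, bay centre 55 mm to the -y side. Origin: on its axis (rack's y, 170 mm up), mid of the open 22 mm gap between the bay's +y arm and the bar's collar; bar there 9 mm thick. Collar 28 mm diameter, 5 mm thick, near face 11 mm to the +y side. Slides 18 mm to the rack's +y against a spring, 2.2 N at rest to 6.2 N; springs back.
- pin1: steel spring bar of the bay in the middle, bay centre 55 mm to the -y side. Origin: on its axis (rack's y, 170 mm up), mid of the open 22 mm gap between the bay's +y arm and the bar's collar; bar there 9 mm thick. Collar 28 mm diameter, 5 mm thick, near face 11 mm to the +y side. Slides 18 mm to the rack's +y against a spring, 2.2 N at rest to 6.2 N; springs back.
- pin2: steel spring bar of the bay at the +y end, bay centre 55 mm to the -y side. Origin: on its axis (rack's y, 170 mm up), mid of the open 22 mm gap between the bay's +y arm and the bar's collar; bar there 9 mm thick. Collar 28 mm diameter, 5 mm thick, near face 11 mm to the +y side. Slides 18 mm to the rack's +y against a spring, 2.2 N at rest to 6.2 N; springs back.
- core_a: bare empty cardboard core: tube 50 mm diameter, 40 mm bore, 68 mm long, about 40 g. Hangs in any one of the three bays; the bay is the one whose centre is nearest. Origin at the centre of the tube; its y axis runs along the tube.
- core_b: second bare empty core, the same as core_a. Origin at the centre of the tube; its y axis runs along the tube.
- full_roll: full white label roll: 84 mm diameter, 40 mm bore, 68 mm long, about 0.22 kg; its centre hangs about 157 mm above the bench. It must stay hanging. Origin at the centre of the tube; its y axis runs along the tube.
- fork: forked tool, 140 mm tall, about 0.16 kg, upright in its holder, prongs down. Origin: midway between the prong tips; z up the tool. Two prongs, each 7 (x) by 6 mm (y), 18 mm clear gap along x, 42 mm deep; neck 32 mm wide to 60 mm; shoulder plate 58 (x) by 40 mm (y) from 60 to 68 mm; black handle 22 (x) by 24 mm (y) from 68 to 140 mm. Goes over a spring bar from above, its y along the bar.
- holder: fixed grey upright holder, 68 (x) by 48 mm (y), 120 mm high, foot plate 80 by 66 mm. Its open well is 44 (x) by 24 mm (y), 112 mm deep; the fork's shoulder plate rests on the rim, so the seated fork's origin is 60 mm above the bench. Origin: on the bench under the middle of the well.
- bottle_a: filled squeeze bottle standing on the bench, 52 mm diameter, 140 mm tall; leave it standing where it is. Origin: centre of its base.
- bottle_b: squeeze bottle like bottle_a.
- bottle_c: squeeze bottle like bottle_a.
There are look-alikes about, which are no part of the job. Leave any yellow look-alike of the fork alone.

How it is judged:
By the outcome, as a careful person would: the job done as asked, in the order asked, and still so for the second after the job is handed in, with the robot touching nothing.
It also fails if it takes over 50 s, if anything falls off the work surface, if the arm or the gripper's body presses on something with over 40 N, if the wrist force passes 120 N, or if a joint passes its speed limit or range.

### The arm

A 6-joint arm with a two-finger parallel gripper is mounted at the origin on the work surface. World frame = base frame: x ahead of the robot, y to its left, z up, the work surface at z = 0. Lengths are in m, angles in rad, forces in N, time in s.
With the tool pointing down it reaches from about 0.375 to 0.925 m from the base axis. Payload 5.7 kg.
Tool frame: the origin (TCP) lies midway between the tips of the shut fingers; the grasp point (between the pads) lies 19 mm behind it; z points along the fingers, y is the direction in which the jaws open and shut (so a half turn about z gives the same grasp; the last joint's range is limited). The gripper opens to 85 mm and grips with 20 to 120 N. Pads are 22 mm wide; open, the fingers measure 114 mm over their backs; the gripper's body (76 mm by 85 mm) begins 54 mm behind the grasp point. The pads swing forward as they close: fully open they stand 13 mm farther back than shut.
Start: joints at [1.073, 0.359, 1.51, -0, 1.272, -0.115], TCP at [0.224, 0.557, 0.231] pointing down, gripper open.
Joint ranges: [-2.97, 2.97], [-1.01, 2.36], [0.21, 2.38], [-0.96, 4.11], [0.2, 2.71], [-2.98, 2.98]. Speed limits (rad/s): [2.39, 2.39, 3.14, 3.14, 3.14, 3.14].

### API

Orientations are given as [roll, pitch, yaw] about the fixed x, y, z axes, in that order (R = Rz(yaw) Ry(pitch) Rx(roll)).
In Python, from bench import monitor, snapshot, camera_model, workorder gives the robot as it stands. The module is installed in compiled form; this text tells all that it offers.
- The arm moves only by the tool carry_out, never from a script. Its argument "plan" is a list of rows, each a list of 2 entries, a list of its own where there are three numbers: the shift along the tool's x, y, z in cm, then the turn about the tool's z in degrees. A call has 1 to 20 rows; each row shifts and turns the commanded pose from where the row before left it, along the tool's axes as they then stand; what a row does not reach is not made up. A row lasts 1/12 s, in which the tool goes at most 41.7 mm and 7.16 degrees, less where a joint would pass 70% of its speed; a pose out of reach is approached as far as the arm can. A call with a gripper value outside its range is refused whole. "claw" is the opening in per cent of the stroke, from 0 (shut) to 100 (fully open), set as the call begins (left out, the last holds). The fingers move at their own pace and stop on an object; "grip_force" is the grip in N (left out, the last holds). Time passes only in rows, so rows that do not move let the fingers close. It gives the time, the measured TCP pose, the force and the opening at its end, in the units of the state.
- monitor.sense(): the state, without advancing time (a new reading comes with each control period).
- snapshot(name): name is "scene" or "side" or "wrist"; returns the picture (400x640x3 uint8, red, green, blue); there is no depth.
- camera_model(name): a dict with "mtx" (3x3 intrinsics, pixels), "dist_coeffs" ([k1, k2, p1, p2, k3] as OpenCV has them; the pictures are not rectified), "extrinsics" (4x4, takes a point from world to camera coordinates). Camera axes: x right, y down, z forward; pixel columns grow to the right and rows downward; lengths in m; the calibration is good to about 2 mm. A picture is of the moment at which its call begins: read the wrist's pose just before it. camera_model takes no time and is no camera call; for the wrist camera it gives the pose at the moment of the call.
- workorder.finish_job(): hands the job in, once; it reports no verdict.
The state is a dict: "time": time; "q": joint angles; "joint_velocities": joint speeds; "tau": joint torques, N m; "tcp_pos": TCP position; "tool_rot": TCP orientation; "force": force on the tool from outside, world axes, zero at the start; "torque": the same for the moment, N m; "gripper_width": finger opening in m.
Only numpy, scipy, OpenCV 4.12 (cv2) and the standard library are available. Lean on these libraries where they do the work, as an engineer would, in place of code of your own. Each camera call takes 0.05 s, during which the arm holds its last target.

## Working session

There is one attempt and no reset: what is moved stays moved. The work goes in short steps, Python scripts to look and compute and a tool call to move; the robot and the scene stay as the last step left them, time stands still between calls to the robot, and variables do not carry over. Pictures are saved under pics/ and viewed, and the job is handed in when it is done.

Besides the shell and the picture viewer there is one more tool, called as a command line: name --argument value ..., lists and objects as JSON in quotes. carry_out: Moves the arm, as the interface text tells. Its arguments: {"type":"object","properties":{"plan":{"type":"array"},"claw":{"type":"number"},"grip_force":{"type":"number"}},"required":["plan"]}

```bash
mkdir -p pics; cat > h.py <<'E'
import numpy as np, cv2
from bench import monitor, snapshot, camera_model, workorder
def grab(n,f):
    m=camera_model(n); im=snapshot(n); cv2.imwrite('pics/'+f,cv2.cvtColor(im,cv2.COLOR_RGB2BGR)); 
    np.savez('pics/'+f+'.npz',im=im,K=m['mtx'],d=m['dist_coeffs'],E=m['extrinsics']); return im
def load(f):
    return np.load('pics/'+f+'.npz')
def ray(f,uv):
    m=load(f); K,d,E=np.array(m['K']),np.array(m['d']),np.array(m['E'])
    p=cv2.undistortPoints(np.array(uv,float).reshape(-1,1,2),K,d).reshape(-1,2)
    D=np.c_[p,np.ones(len(p))]@E[:3,:3]; o=-E[:3,:3].T@E[:3,3]
    return o,D
def onz(f,uv,z):
    o,D=ray(f,uv); return o+D*((z-o[2])/D[:,2])[:,None]
def tri(f1,a,f2,b):
    o1,d1=ray(f1,[a]);o2,d2=ray(f2,[b]);d1=d1[0]/np.linalg.norm(d1);d2=d2[0]/np.linalg.norm(d2)
    s=np.linalg.lstsq(np.c_[d1,-d2],o2-o1,rcond=None)[0]
    A=o1+s[0]*d1;B=o2+s[1]*d2
    return (A+B)/2,np.linalg.norm(A-B)
def proj(f,P):
    m=load(f);E=m['E'];r=cv2.Rodrigues(E[:3,:3])[0]
    return cv2.projectPoints(np.array(P,float).reshape(-1,1,3),r,E[:3,3],m['K'],m['d'])[0].reshape(-1,2)
E
python3 - <<'E'
from h import *
print(monitor.sense())
for n in("scene","side","wrist"):
    grab(n,n+'0.png'); m=camera_model(n); E=m['extrinsics']; print(n,m['mtx'],-E[:3,:3].T@E[:3,3],E[2,:3])
E
```

```text
{'time': 0.0, 'q': array([ 1.07290308e+00,  3.59459312e-01,  1.51148383e+00, -3.29501868e-06,
        1.27252173e+00, -1.15105276e-01]), 'joint_velocities': array([-0.00138773,  0.00040524, -0.00048194, -0.00012577,  0.00282957,
        0.00022929]), 'tau': array([ 4.55696436e-04, -5.27624059e+01, -2.78628606e+01, -5.01564239e-05,
        1.33594344e-02,  4.38041283e-06]), 'tcp_pos': array([0.22377155, 0.55593796, 0.23046126]), 'tool_rot': array([-3.13973247e+00, -2.11899041e-04,  2.75880546e+00]), 'force': array([ 0.50888959, -0.04134131,  0.56377025]), 'torque': array([0.00749469, 0.01770711, 0.00333935]), 'gripper_width': 0.08508814527322485}
scene [[465.94909748   0.         316.47179493]
 [  0.         465.94909748 197.43161551]
 [  0.           0.           1.        ]] [1.12024461 0.86445342 0.75286913] [-0.48406707 -0.68359631 -0.54623727]
side [[420.84029121   0.         320.1897138 ]
 [  0.         420.84029121 201.02177201]
 [  0.           0.           1.        ]] [ 0.35784302 -0.66618614  0.71425565] [ 0.22530078  0.76536444 -0.60287381]
wrist [[330.98627529   0.         318.34417765]
 [  0.         330.98627529 194.08467773]
 [  0.           0.           1.        ]] [0.15702498 0.58413015 0.37427799] [ 0.26244713 -0.10724182 -0.95896856]
```

View pics/scene0.png

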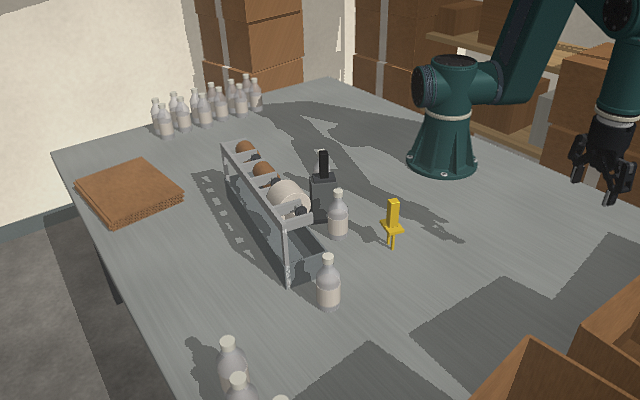

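View pics/side0.png

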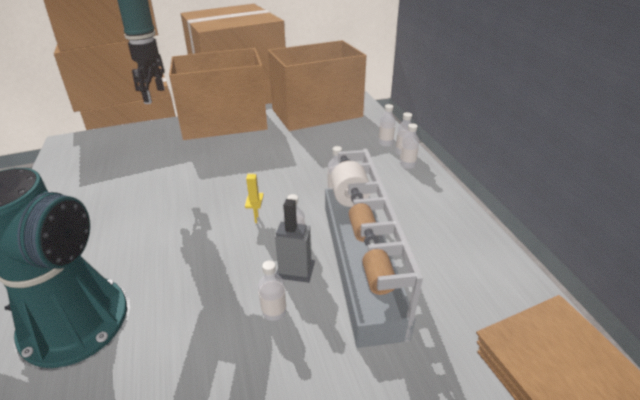

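View pics/wrist0.png

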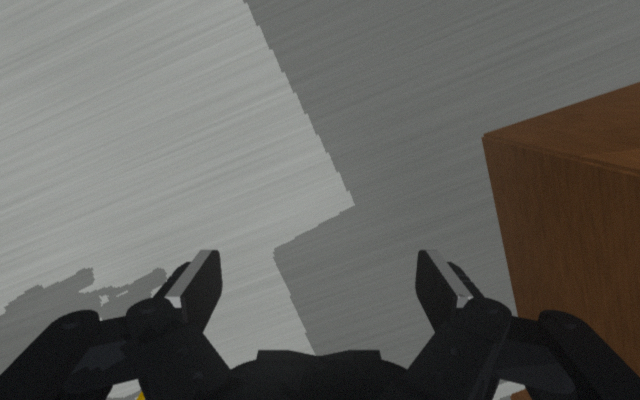

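The scene view shows the rack at (265,215) with the full roll at its +y end (290,197) and the cores at (262,170) and (245,147). The black fork is in its holder at (322,185), with bottles around it and the yellow look-alike at (393,215). I'll zoom in.

```bash
python3 - <<'E'
import cv2
a=cv2.imread('pics/scene0.png')[130:320,195:360]; cv2.imwrite('pics/s0z.png',cv2.resize(a,None,fx=3.1,fy=3.1,interpolation=cv2.INTER_CUBIC))
a=cv2.imread('pics/side0.png')[140:350,230:430]; cv2.imwrite('pics/d0z.png',cv2.resize(a,None,fx=2.8,fy=2.8,interpolation=cv2.INTER_CUBIC))
E
```

```text
(no output)
```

View pics/s0z.png

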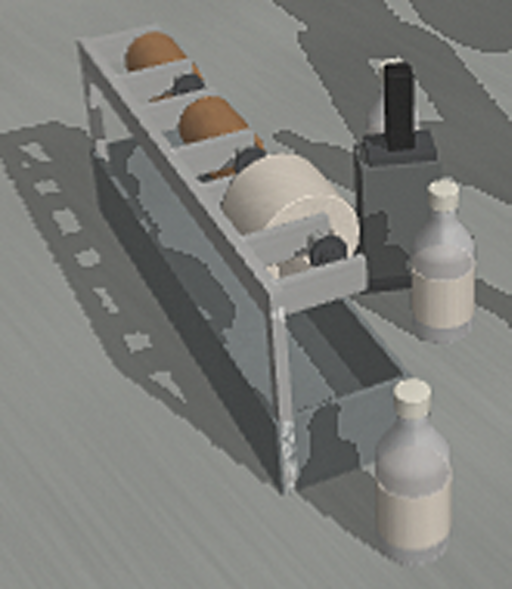

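View pics/d0z.png

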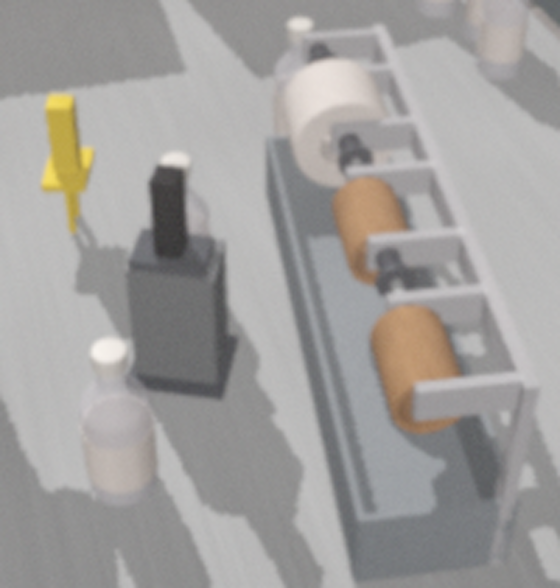

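```bash
python3 - <<'E'
from h import *
S=lambda p:(p[0]/3.1+195,p[1]/3.1+130); D=lambda p:(p[0]/2.8+230,p[1]/2.8+140)
print('handle top',tri('scene0.png',S((398,65)),'side0.png',D((170,172))))
for n,a,z in(('beam near end +y outer',(275,300),.183),('beam -y outer',(80,40),.183),('arm tip +y end',(362,262),.183)):
  print(n,onz('scene0.png',[S(a)],z))
for n,a in(('beam -y outer',(535,383)),('beam +y outer',(378,28)),('arm-y tip',(415,385))):
  print(n,onz('side0.png',[D(a)],.183))
for n,a in(('cap b1',(442,190)),('cap b2',(412,388))): print(n,onz('scene0.png',[S(a)],.14))
for n,a in(('cap b3',(110,350)),('cap behind fork',(175,160)),('cap far',(300,24))): print(n,onz('side0.png',[D(a)],.14))
E
```

```text
handle top (array([0.49047241, 0.00670901, 0.19928456]), np.float64(0.00607285928197078))
beam near end +y outer [[0.73294515 0.19844522 0.183     ]]
beam -y outer [[ 0.66021902 -0.23647251  0.183     ]]
arm tip +y end [[0.66222553 0.19862273 0.183     ]]
beam -y outer [[ 0.65832985 -0.24731889  0.183     ]]
beam +y outer [[0.72411184 0.17713691 0.183     ]]
arm-y tip [[ 0.58817192 -0.22662698  0.183     ]]
cap b1 [[0.52016591 0.10733417 0.14      ]]
cap b2 [[0.68522134 0.2843751  0.14      ]]
cap b3 [[ 0.42257922 -0.10065058  0.14      ]]
cap behind fork [[0.51607458 0.09597734 0.14      ]]
cap far [[0.6844551 0.2751569 0.14     ]]
```

carry_out --plan '[[[-2.6,-2.7,-0.95],0],[[-2.6,-2.7,-0.95],0],[[-2.6,-2.7,-0.95],0],[[-2.6,-2.7,-0.95],0],[[-2.6,-2.7,-0.95],0],[[-2.6,-2.7,-0.95],0],[[-2.6,-2.7,-0.95],0],[[-2.6,-2.7,-0.95],0],[[-2.6,-2.7,-0.95],0],[[-2.6,-2.7,-0.95],0],[[-2.6,-2.7,-0.95],0],[[-2.6,-2.7,-0.95],0],[[-2.6,-2.7,-0.95],0],[[-2.6,-2.7,-0.95],0],[[-2.6,-2.7,-0.95],0],[[-2.6,-2.7,-0.95],0],[[0,0,0],-6.5],[[0,0,0],-6.5],[[0,0,0],0],[[0,0,0],0]]' --claw 100

```text
time: 1.82
tcp_pos: [0.4483, 0.0004, 0.383]
tool_rot: [-3.142, -0.001, 2.982]
force: [-0.1, -0.1, 0.4]
gripper_width: 0.0855
```

```bash
python3 - <<'E'
from h import *
s=monitor.sense();print(s['time'],s['tcp_pos'],s['tool_rot'],s['q'],s['joint_velocities'])
grab('wrist','w1.png')
E
```

```text
1.8167 [4.48342548e-01 3.71303336e-04 3.82997635e-01] [-3.14155379e+00 -7.80248111e-04  2.98202134e+00] [-1.53431664e-01  2.01321167e-02  1.57282050e+00 -3.40798086e-05
  1.54942051e+00 -1.56465595e+00] [ 0.01569588 -0.00283939  0.00380144 -0.00043004 -0.00060821  0.0184225 ]
```

View pics/w1.png

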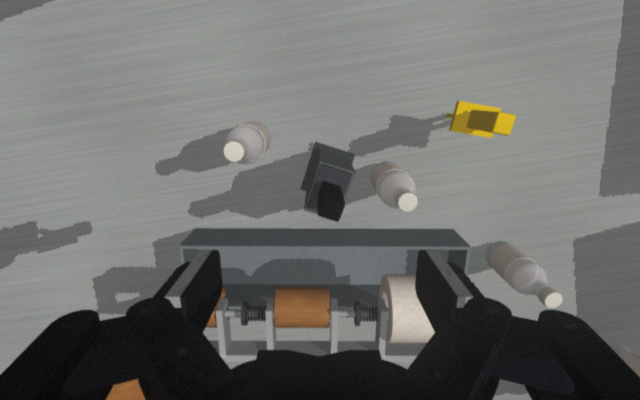

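```bash
python3 - <<'E'
import cv2
a=cv2.imread('pics/w1.png')[120:240,270:420]; cv2.imwrite('pics/w1z.png',cv2.resize(a,None,fx=5,fy=5,interpolation=cv2.INTER_CUBIC))
E
```

```text
(no output)
```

View pics/w1z.png

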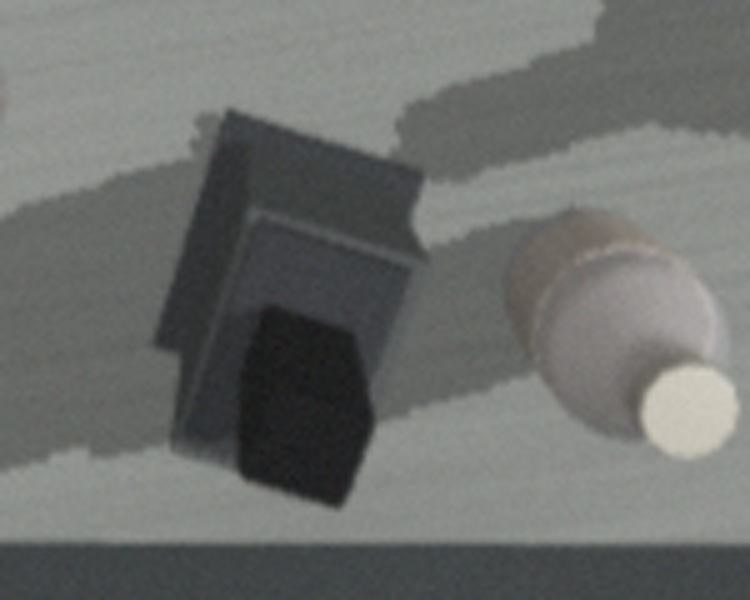

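carry_out --plan '[[[-3.8,0,0],0],[[-3.8,0,0],0],[[-3.8,0,0],0],[[-3.8,0,0],0],[[0,0,0],0],[[0,0,0],0]]'

```text
time: 2.37
tcp_pos: [0.5999, -0.0227, 0.3817]
tool_rot: [-3.141, -0.002, 2.984]
force: [-0.6, 0.4, 0.0]
gripper_width: 0.0852
```

```bash
python3 - <<'E'
from h import *
s=monitor.sense();print(s['time'],s['tcp_pos'],s['tool_rot'],s['q'],s['joint_velocities'])
grab('wrist','w2.png')
E
```

```text
2.3667 [ 0.59993656 -0.02268874  0.38165457] [-3.14149935e+00 -2.37954973e-03  2.98429035e+00] [-1.52765851e-01  2.66761149e-01  1.27973584e+00 -8.25331897e-05
  1.59747562e+00 -1.56626209e+00] [ 0.00402049 -0.05369905  0.04642363  0.00257334  0.01822755 -0.00984586]
```

View pics/w2.png

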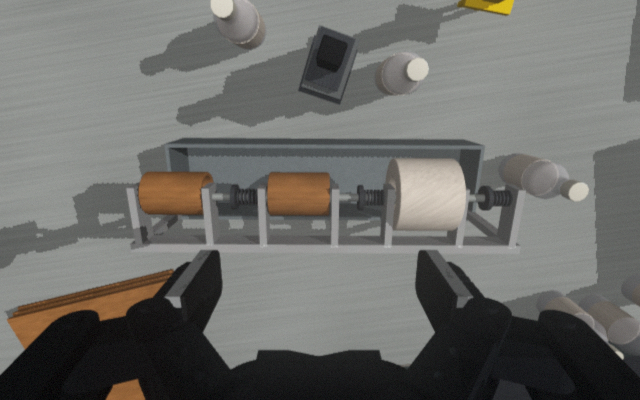

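```bash
python3 - <<'E'
import cv2
a=cv2.imread('pics/w2.png')
cv2.imwrite('pics/w2a.png',cv2.resize(a[160:260,120:320],None,fx=4,fy=4,interpolation=cv2.INTER_CUBIC))
cv2.imwrite('pics/w2b.png',cv2.resize(a[160:260,330:530],None,fx=4,fy=4,interpolation=cv2.INTER_CUBIC))
cv2.imwrite('pics/w2c.png',cv2.resize(a[10:130,280:440],None,fx=5,fy=5,interpolation=cv2.INTER_CUBIC))
E
```

```text
(no output)
```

View pics/w2a.png

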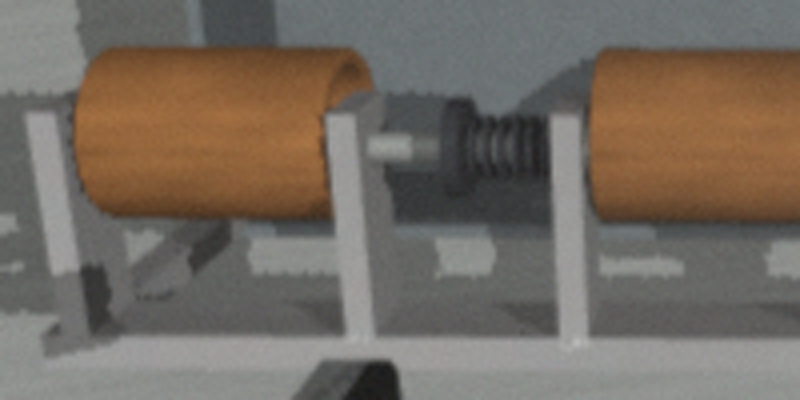

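View pics/w2b.png

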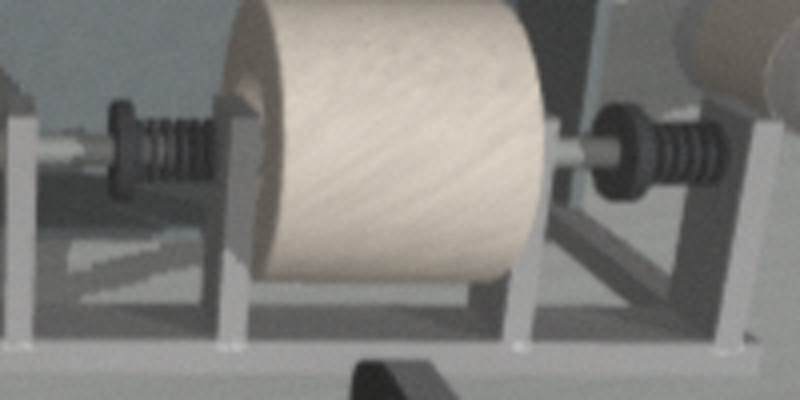

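View pics/w2c.png

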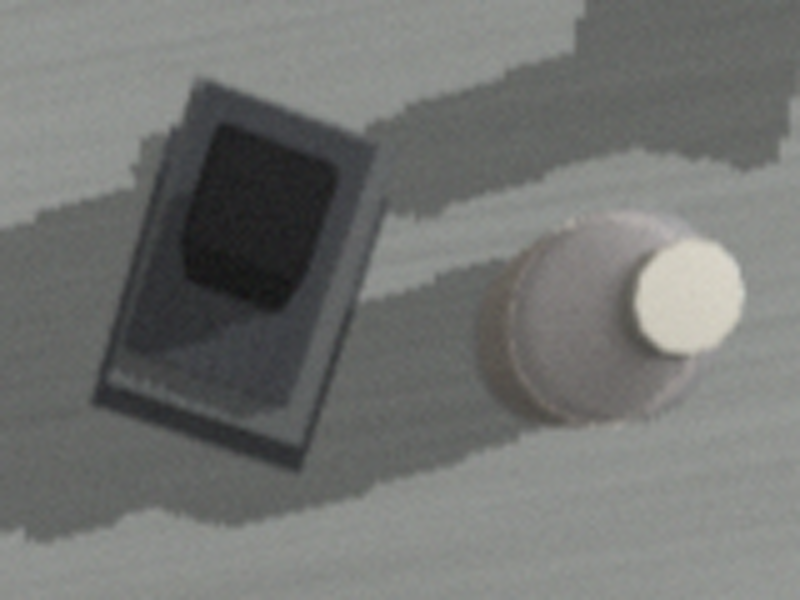

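```bash
python3 - <<'E'
from h import *
def A(p):return (p[0]/4+120,p[1]/4+160)
def B(p):return (p[0]/4+330,p[1]/4+160)
def C(p):return (p[0]/5+280,p[1]/5+10)
def W(p):return (p[0]/5+270,p[1]/5+120)
px=[A((41,112)),A((342,112)),A((566,112)),B((22,116)),B((768,122))]
ry=[-.18,-.1,-.04,.04,.18]
P=onz('w2.png',px,.183)[:,:2]
L=np.c_[[-.013]*5,ry]
mu=L.mean(0);mp=P.mean(0);H=(L-mu).T@(P-mp);U,s,V=np.linalg.svd(H);R=V.T@np.diag([1,np.linalg.det(V.T@U.T)])@U.T
t=mp-R@mu; print('rack yaw',np.degrees(np.arctan2(R[1,0],R[0,0])),'orig',t,'res mm',1000*(P-(L@R.T+t)))
# beam ends at back (x=?)
pin=np.array([[0,y] for y in(-.085,.055,.195)])@R.T+t; print('pins',pin) 
yy=[-.14+.055,.055,.195]
# collars near-face check z=.170+.014 top approx; bar axis checks z=.1745
print('bar top px0',onz('w2.png',[A((370,147)),A((440,147))],.1745))
print('bar1',onz('w2.png',[B((40,149)),B((110,151))],.1745))
print('bar2',onz('w2.png',[B((555,151)),B((600,153))],.1745))
for f,q,n in(('w2.png',[C(p) for p in((200,78),(382,145),(303,448),(108,380))],'holder2'),('w1.png',[W(p) for p in((252,210),(415,262),(175,440))],'holder1')):
  X=onz(f,q,.12)[:,:2]; print(n,X, np.linalg.norm(np.diff(X,axis=0),axis=1),np.degrees(np.arctan2(*np.diff(X,axis=0)[:,::-1].T)))
for n,g in(('w1.png',[W((690,410))]),('w2.png',[C((690,297))]),('w2.png',[(417,69)]),('w2.png',[(221,7)]),('w2.png',[(574,190)])): print('cap',onz(n,g,.14))
g=cv2.cvtColor(cv2.imread('pics/w2.png'),cv2.COLOR_BGR2GRAY)[25:85,305:365].astype(float)
cv2.imwrite('pics/w2h.png',cv2.resize(np.clip(g*3-20,0,255).astype(np.uint8),None,fx=9,fy=9,interpolation=cv2.INTER_CUBIC))
g=cv2.cvtColor(cv2.imread('pics/w1.png'),cv2.COLOR_BGR2GRAY)[175:225,310:350].astype(float)
cv2.imwrite('pics/w1h.png',cv2.resize(np.clip(g*3-20,0,255).astype(np.uint8),None,fx=10,fy=10,interpolation=cv2.INTER_CUBIC))
E
```

```text
rack yaw -9.380437238790638 orig [ 0.6337367  -0.03670267] res mm [[ -1.59165208 -12.34786679]
 [ -2.04070487 -11.55702717]
 [ -2.45068515 -11.42796957]
 [ -2.00803754 -12.12459975]
 [  8.09107964  47.45746329]]
pins [[ 0.61988262 -0.12056604]
 [ 0.6427011   0.01756186]
 [ 0.66551957  0.15568976]]
bar top px0 [[ 0.61537906 -0.14299612  0.1745    ]
 [ 0.61840292 -0.12384858  0.1745    ]]
bar1 [[ 0.63798221 -0.00357905  0.1745    ]
 [ 0.64158208  0.01550282  0.1745    ]]
bar2 [[0.66081609 0.13729807 0.1745    ]
 [0.66334572 0.14960043 0.1745    ]]
holder2 [[ 0.45406679  0.00303398]
 [ 0.47391585  0.04127588]
 [ 0.53593813  0.01477766]
 [ 0.51375364 -0.02800775]] [0.04308629 0.06744567 0.04819484] [  62.56889159  -23.13397408 -117.4070089 ]
holder1 [[ 0.45492859  0.00275328]
 [ 0.47449918  0.04113339]
 [ 0.51150361 -0.02644253]] [0.04308179 0.07704436] [ 62.98229544 -61.29497649]
cap [[0.51723907 0.10155594 0.14      ]]
cap [[0.51735875 0.10142874 0.14      ]]
cap [[0.51677776 0.1003795  0.14      ]]
cap [[ 0.42433144 -0.09672333  0.14      ]]
cap [[0.68374524 0.27776843 0.14      ]]
```

View pics/w2h.png

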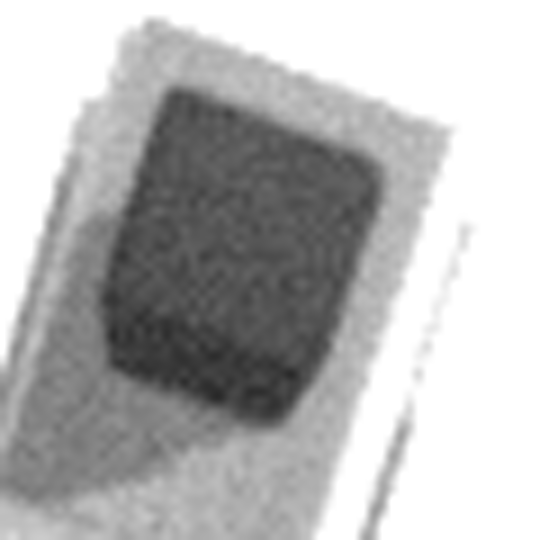

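View pics/w1h.png

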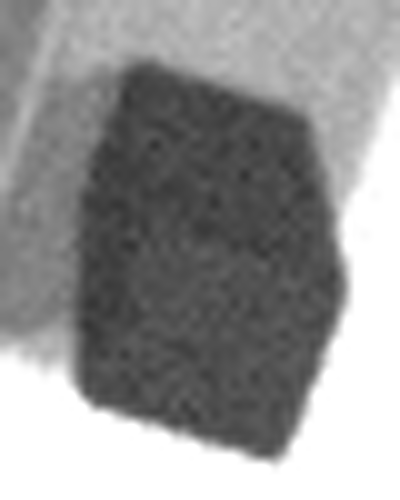

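```bash
python3 - <<'E'
from h import *
def A(p):return (p[0]/4+120,p[1]/4+160)
def B(p):return (p[0]/4+330,p[1]/4+160)
px=[A((41,112)),A((342,112)),A((566,112)),B((22,116)),B((768,122))]
ry=[-.18,-.1,-.04,.04,.24]
P=onz('w2.png',px,.183)[:,:2]
L=np.c_[[-.013]*5,ry]
mu=L.mean(0);mp=P.mean(0);H=(L-mu).T@(P-mp);U,s,V=np.linalg.svd(H);R=V.T@U.T
t=mp-R@mu; print('rack yaw',np.degrees(np.arctan2(R[1,0],R[0,0])),'orig',t,'res mm',1000*(P-(L@R.T+t)))
print('pins',np.array([[0,y] for y in(-.085,.055,.195)])@R.T+t)
print('inrack bar', [((onz('w2.png',[q],.1745)[:,:2]-t)@R) for q in (A((370,147)),A((440,147)),B((40,149)),B((110,151)),B((555,151)),B((600,153)))])
h2=lambda p:(p[0]/9+305,p[1]/9+25); h1=lambda p:(p[0]/10+310,p[1]/10+175)
X=np.r_[onz('w1.png',[h1(p) for p in((80,395),(285,460),(345,285))],.2),onz('w2.png',[h2(p) for p in((385,160),(170,85),(105,295),(325,370))],.2)]
print(X)
d=np.diff(X,axis=0);print(np.linalg.norm(d,axis=1),np.degrees(np.arctan2(d[:,1],d[:,0])))
a=cv2.imread('pics/w2.png')[15:125,285:385]; g=cv2.cvtColor(a,cv2.COLOR_BGR2GRAY).astype(float)
cv2.imwrite('pics/w2k.png',cv2.resize(np.clip(g*1.6-30,0,255).astype(np.uint8),None,fx=5.4,fy=5.4,interpolation=cv2.INTER_CUBIC))
E
```

```text
rack yaw -9.388713656665502 orig [ 0.63178166 -0.04854425] res mm [[ 0.38873015 -0.51238368]
 [-0.07172403  0.28034027]
 [-0.49025536  0.41081113]
 [-0.05900914 -0.28393472]
 [ 0.23225838  0.10516701]]
pins [[ 0.61791548 -0.13240562]
 [ 0.6407539   0.00571899]
 [ 0.66359233  0.14384359]]
inrack bar [array([[-0.00077479, -0.09586241]]), array([[-0.00091501, -0.07647807]]), array([[-0.00121776,  0.04537436]]), array([[-0.00077897,  0.06478787]]), array([[-0.00167127,  0.18808927]]), array([[-0.00118242,  0.2006395 ]])]
[[ 0.49433502 -0.0065111   0.2       ]
 [ 0.50494155  0.01367694  0.2       ]
 [ 0.48671845  0.02256668  0.2       ]
 [ 0.48667286  0.02296427  0.2       ]
 [ 0.47650878  0.00268531  0.2       ]
 [ 0.49472879 -0.0067854   0.2       ]
 [ 0.50528211  0.01431271  0.2       ]]
[0.02280473 0.02027581 0.0004002  0.02268358 0.02053445 0.02359032] [  62.28315509  153.99559295   96.54167202 -116.62064099  -27.46528745
   63.4256929 ]
```

View pics/w2k.png

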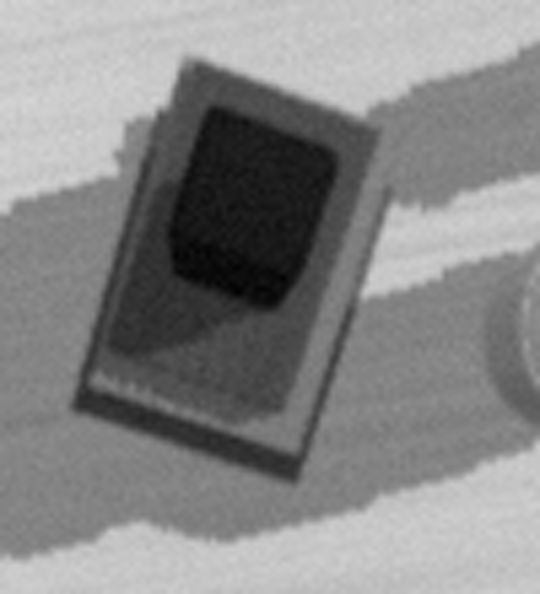

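The rack fits with residuals under 0.5 mm: yaw −9.4°, pin0 at (0.618, −0.132) and pin1 at (0.641, 0.006). Two views agree that the fork handle top is at (0.491, 0.008) with yaw −27°. Next I'll turn and go above the fork.

carry_out --plan '[[[0,0,0],6.1],[[0,0,0],6.1],[[0,0,0],6.1],[[2.78,-0.57,2.5],0],[[2.78,-0.57,2.5],0],[[2.78,-0.57,2.5],0],[[2.78,-0.57,2.5],0],[[0,0,0],0],[[0,0,0],0],[[0,0,0],0]]'

```text
time: 3.25
tcp_pos: [0.4895, 0.0077, 0.2845]
tool_rot: [3.141, 0.002, 2.666]
force: [0.9, 0.1, 0.7]
gripper_width: 0.0852
```

```bash
cat >> h.py <<'E'
def togo(xyz,yawdeg=None):
    s=monitor.sense();p=s['tcp_pos'];r=s['tool_rot']
    from scipy.spatial.transform import Rotation as Ro
    M=Ro.from_euler('xyz',r).as_matrix()
    print('t',round(s['time'],2),'tcp',p.round(4),'rpy',np.degrees(r).round(2),'w',s['gripper_width'].__round__(4),'F',s['force'].round(1),'T',s['torque'].round(2))
    print('cm in tool',(100*M.T@(np.array(xyz)-p)).round(2), 'turn',None if yawdeg is None else round(np.degrees(r[2])-yawdeg,2))
E
python3 - <<'E'
from h import *
togo((.4907,.0082,.147),152.7)
grab('wrist','w3.png')
E
```

```text
t 3.25 tcp [0.4895 0.0077 0.2845] rpy [1.7996e+02 1.3000e-01 1.5276e+02] w 0.0852 F [0.9 0.1 0.7] T [-0.06 -0.11  0.03]
cm in tool [-0.05  0.09 13.75] turn 0.06
```

View pics/w3.png

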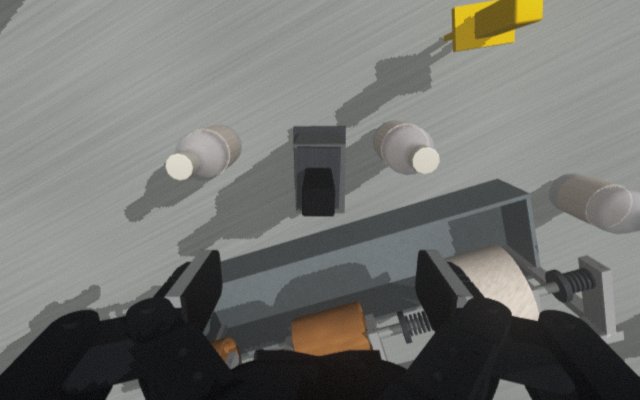

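The fork is centred between the jaws at (318,190) and square to them. I'll descend and grip.

carry_out --plan '[[[0,0.05,3.2],0],[[0,0.05,3.2],0],[[0,0,3.0],0],[[0,0,2.5],0],[[0,0,1.8],0],[[0,0,0],0],[[0,0,0],0]]'

```text
time: 3.88
tcp_pos: [0.4916, 0.008, 0.1468]
tool_rot: [3.141, 0.001, 2.666]
force: [0.1, 0.4, 0.1]
gripper_width: 0.0853
```

carry_out --plan '[[[0,0,0],0],[[0,0,0],0],[[0,0,0],0],[[0,0,0],0],[[0,0,0],0],[[0,0,0],0],[[0,0,0],0],[[0,0,0],0],[[0,0,0],0],[[0,0,0],0]]' --claw 0 --grip_force 70

```text
time: 4.72
tcp_pos: [0.4904, 0.0083, 0.1471]
tool_rot: [3.141, 0.001, 2.666]
force: [-1.1, 0.6, 5.1]
gripper_width: 0.0233
```

```bash
python3 - <<'E'
from h import *
togo((.4907,.0082,.147),152.7)
grab('side','d4.png')
import cv2
a=cv2.imread('pics/d4.png')[120:320,210:410]; cv2.imwrite('pics/d4z.png',cv2.resize(a,None,fx=3,fy=3,interpolation=cv2.INTER_CUBIC))
E
```

```text
t 4.72 tcp [0.4904 0.0083 0.1471] rpy [1.7998e+02 7.0000e-02 1.5277e+02] w 0.0233 F [-1.1  0.6  5.1] T [0.11 0.06 0.06]
cm in tool [-0.03  0.01  0.01] turn 0.07
```

View pics/d4z.png

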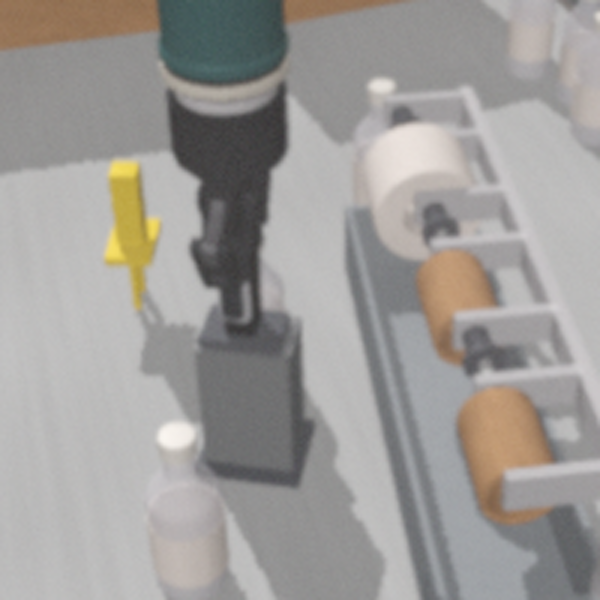

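The fork is gripped: the jaws read 23.3 mm on the 24 mm handle. Now I'll lift it.

carry_out --plan '[[[0,0,-0.5],0],[[0,0,-1.5],0],[[0,0,-2.5],0],[[0,0,-3.0],0],[[0,0,-3.0],0],[[0,0,-3.0],0],[[0,0,-2.5],0],[[0,0,0],0],[[0,0,0],-6],[[0,0,0],-6],[[0,0,0],-6],[[0,0,0],0],[[0,0,0],0]]'

```text
time: 5.85
tcp_pos: [0.4892, 0.0084, 0.3054]
tool_rot: [-3.141, -0.002, 2.977]
force: [-0.0, 0.0, -1.5]
gripper_width: 0.0235
```

```bash
python3 - <<'E'
from h import *
togo((.6179,-.1324,.303),170.6)
grab('wrist','w5.png');grab('side','d5.png');grab('scene','s5.png')
a=cv2.imread('pics/d5.png')[100:300,210:410]; b=cv2.imread('pics/s5.png')[80:280,200:400]
cv2.imwrite('pics/d5z.png',cv2.resize(np.hstack([a,b]),None,fx=2,fy=2,interpolation=cv2.INTER_CUBIC))
E
```

```text
t 5.85 tcp [0.4892 0.0084 0.3054] rpy [-1.7999e+02 -1.0000e-01  1.7059e+02] w 0.0235 F [-0.   0.  -1.5] T [-0.01  0.06  0.03]
cm in tool [-15.   -11.79   0.22] turn -0.01
```

View pics/d5z.png

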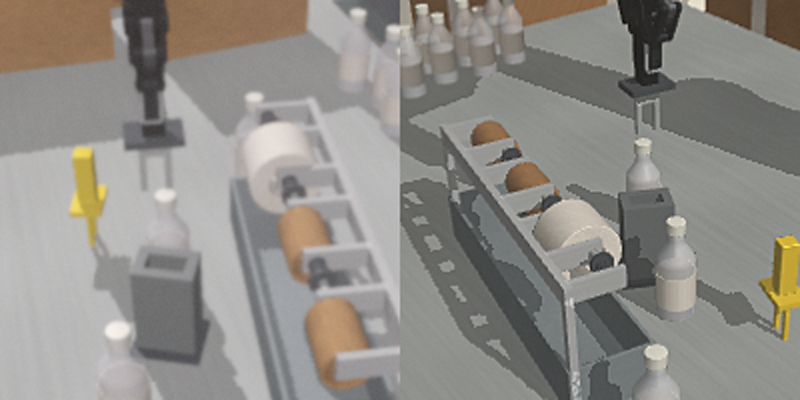

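View pics/w5.png

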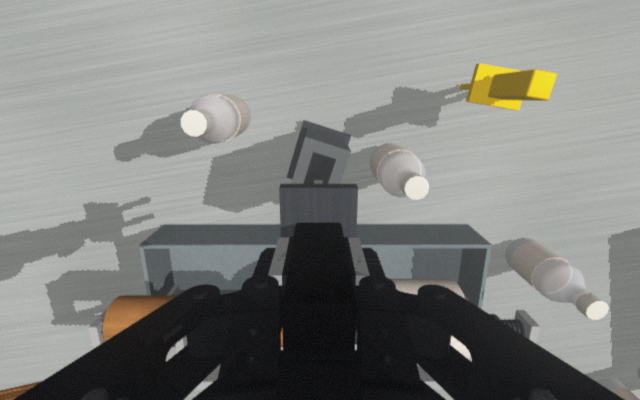

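```bash
python3 - <<'E'
from h import *
a=cv2.imread('pics/d5.png')[155:205,260:320]; b=cv2.imread('pics/s5.png')[110:160,300:360]
cv2.imwrite('pics/f5.png',cv2.resize(np.hstack([a,b]),None,fx=6,fy=6,interpolation=cv2.INTER_CUBIC))
p,e=tri('d5.png',(282.5,193.5),'s5.png',(328.5,147)); q,f=tri('d5.png',(294.5,195),'s5.png',(318.5,145.5))
print(p,e,q,f,(p+q)/2)
E
```

```text
[0.47932583 0.01799489 0.2126915 ] 0.0007356557511048085 [0.49959164 0.00135631 0.21646712] 0.0025139590770898845 [0.48945873 0.0096756  0.21457931]
```

View pics/f5.png

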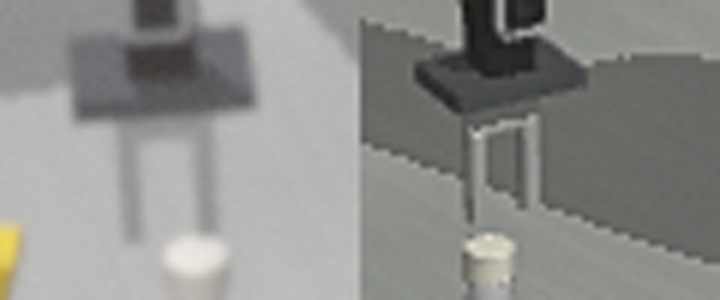

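carry_out --plan '[[[-2.0,-1.6,0],0],[[-2.6,-2.0,0],0],[[-2.8,-2.2,0],0],[[-2.8,-2.2,0],0],[[-2.8,-2.2,0],0],[[-2.0,-1.6,0],0],[[0,0,0],0],[[0,0,0],0],[[0,0,0],0]]'

```text
time: 6.75
tcp_pos: [0.6183, -0.1317, 0.3057]
tool_rot: [3.141, -0.002, 2.979]
force: [-0.8, -0.4, -1.4]
gripper_width: 0.0234
```

```bash
python3 - <<'E'
from h import *
togo((.6179,-.1324,.232),170.6)
grab('side','d6.png');grab('scene','s6.png')
a=cv2.imread('pics/d6.png')[165:265,330:430]; b=cv2.imread('pics/s6.png')[80:180,200:300]
cv2.imwrite('pics/f6.png',cv2.resize(np.hstack([a,b]),None,fx=4,fy=4,interpolation=cv2.INTER_CUBIC))
E
```

```text
t 6.75 tcp [ 0.6183 -0.1317  0.3057] rpy [ 1.7996e+02 -1.1000e-01  1.7071e+02] w 0.0234 F [-0.8 -0.4 -1.4] T [0.01 0.02 0.02]
cm in tool [ 0.02 -0.08  7.37] turn 0.11
```

View pics/f6.png

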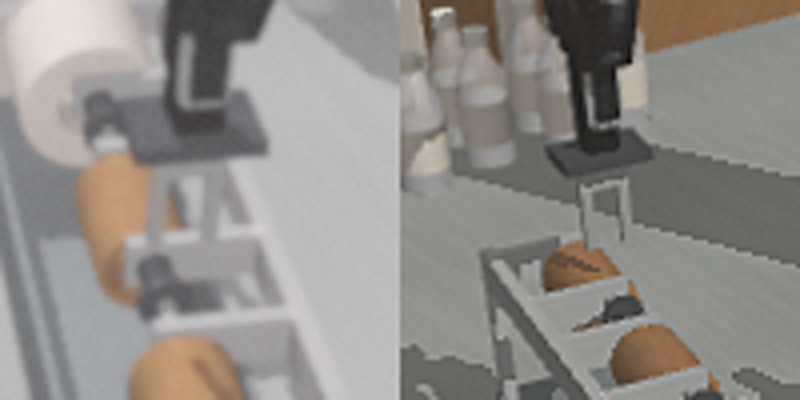

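```bash
python3 - <<'E'
from h import *
p,e=tri('d6.png',(368.3,227.5),'s6.png',(256.7,140)); q,f=tri('d6.png',(381.7,227),'s6.png',(246.5,140.7))
print(p,e,q,f,(p+q)/2, np.linalg.norm(p-q))
P=np.array([.6183,-.1317]);a=np.radians(-9.4);X=np.array([np.cos(a),np.sin(a)])
for z in (.218,):
  T=[[*(P+s*.0125*X),z] for s in(-1,1)]; print(proj('d6.png',T),proj('s6.png',T))
E
```

```text
[ 0.60404194 -0.13260476  0.21360718] 0.003335181712146071 [ 0.62792304 -0.14160593  0.2157827 ] 0.0006262208119397762 [ 0.61598249 -0.13710534  0.21469494] 0.02561368111345679
[[367.91378458 224.33856228]
 [381.27956627 223.10123087]] [[255.83901443 139.16123272]
 [246.84255395 141.27234639]]
```

carry_out --plan '[[[0,-0.08,0.8],0],[[0,0,1.2],0],[[0,0,0.6],0],[[0,0,0],0],[[0,0,0],0]]'

```text
time: 7.27
tcp_pos: [0.6183, -0.1325, 0.2799]
tool_rot: [3.141, -0.001, 2.981]
force: [0.2, 1.0, -1.6]
gripper_width: 0.0233
```

```bash
python3 - <<'E'
from h import *
togo((.6179,-.1324,.232),170.6)
grab('side','d7.png');grab('scene','s7.png');grab('wrist','w7.png')
a=cv2.imread('pics/d7.png')[165:265,330:430]; b=cv2.imread('pics/s7.png')[100:200,200:300]
cv2.imwrite('pics/f7.png',cv2.resize(np.hstack([a,b]),None,fx=4,fy=4,interpolation=cv2.INTER_CUBIC))
E
```

```text
t 7.27 tcp [ 0.6183 -0.1325  0.2799] rpy [ 1.7999e+02 -8.0000e-02  1.7079e+02] w 0.0233 F [ 0.2  1.  -1.6] T [-0.   -0.   -0.02]
cm in tool [ 0.04 -0.    4.79] turn 0.19
```

View pics/f7.png

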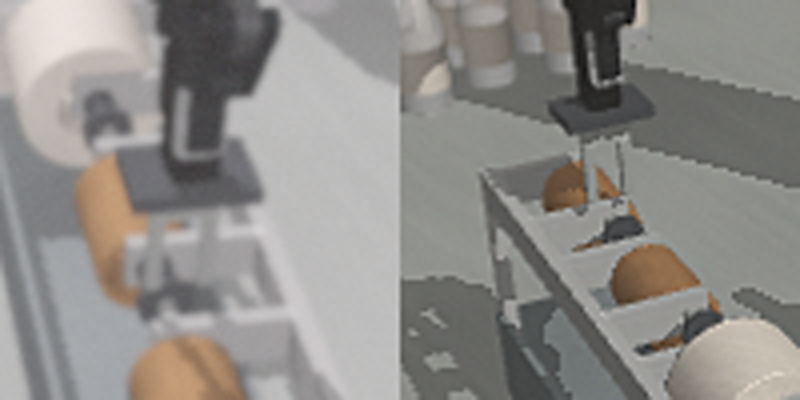

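View pics/w7.png

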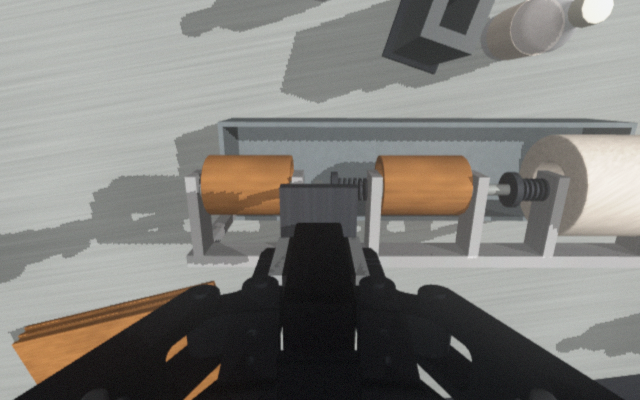

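```bash
python3 - <<'E'
from h import *
a=np.radians(-9.4);Y=np.array([-np.sin(a),np.cos(a)]);X=np.array([np.cos(a),np.sin(a)]);pin=np.array([.6179,-.1324])
def z(P,f,ox,oy,add=0):
    return (proj(f,P)-[ox,oy])*4+[add,0]
c=pin+.0135*Y
for n,q in(('pin',[*pin,.17]),('collar',[*c,.17]),('collartop',[*c,.184]),('armtip',[*(pin-.015*Y-.013*X),.183])):
    print(n,z(q,'d7.png',330,165),z(q,'s7.png',200,100,400))
for s in(-1,1): q=[*(np.array([.6183,-.1325])+s*.0125*X),.193]; print('tip',s,z(q,'d7.png',330,165),z(q,'s7.png',200,100,400))
E
```

```text
pin [[171.03534576 313.45943782]] [[612.486581   225.16474784]]
collar [[164.70054047 294.461806  ]] [[619.54473068 233.53901108]]
collartop [[166.64978398 272.55085766]] [[617.53693532 214.78915295]]
armtip [[152.74494693 317.37902388]] [[621.06649643 194.42326927]]
tip -1 [[149.00872705 279.5475192 ]] [[626.25325959 190.26234535]]
tip 1 [[201.48562891 274.53212778]] [[590.69507161 198.85370995]]
```

carry_out --plan '[[[0,0,0.8],0],[[0,0,0.8],0],[[0,0,0.9],0],[[0,0,0.9],0],[[0,0,0.8],0],[[0,0,0],0],[[0,0,0],0]]'

```text
time: 8.0
tcp_pos: [0.6184, -0.1328, 0.2372]
tool_rot: [3.141, -0.002, 2.98]
force: [-0.2, -0.7, -1.8]
gripper_width: 0.0235
```

```bash
python3 - <<'E'
from h import *
togo((.6179,-.1324,.237),170.6)
grab('side','d8.png');grab('scene','s8.png')
a=cv2.imread('pics/d8.png')[165:265,330:430]; b=cv2.imread('pics/s8.png')[100:200,200:300]
cv2.imwrite('pics/f8.png',cv2.resize(np.hstack([a,b]),None,fx=4,fy=4,interpolation=cv2.INTER_CUBIC))
E
```

```text
t 8.0 tcp [ 0.6184 -0.1328  0.2372] rpy [ 1.7999e+02 -1.1000e-01  1.7077e+02] w 0.0235 F [-0.2 -0.7 -1.8] T [-0.01 -0.    0.  ]
cm in tool [0.05 0.03 0.02] turn 0.17
```

View pics/f8.png

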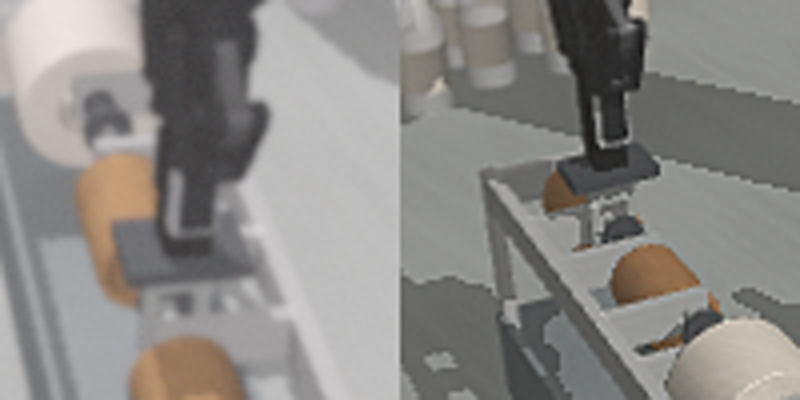

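The fork straddles bar 0 without any contact force. I'll draw in two parts and watch the force.

carry_out --plan '[[[0,0.3,0],0],[[0,0.4,0],0],[[0,0.4,0],0],[[0,0.3,0],0],[[0,0,0],0],[[0,0,0],0]]'

```text
time: 8.6
tcp_pos: [0.6216, -0.1195, 0.2388]
tool_rot: [-3.141, 0.001, 2.981]
force: [0.1, -4.3, -0.8]
gripper_width: 0.0236
```

carry_out --plan '[[[0,0.3,0],0],[[0,0.3,0],0],[[0,0.2,0],0],[[0,0,0],0],[[0,0,0],0],[[0,0,0],0],[[0,0,0],0]]'

```text
time: 9.18
tcp_pos: [0.6227, -0.1117, 0.2385]
tool_rot: [-3.141, 0.001, 2.98]
force: [0.6, -5.7, 0.7]
gripper_width: 0.0238
```

```bash
python3 - <<'E'
from h import *
togo((.6179+.022*.163,-.1324+.022*.987,.237),170.6)
grab('side','d9.png');grab('scene','s9.png')
a=cv2.imread('pics/d9.png')[165:285,330:430]; b=cv2.imread('pics/s9.png')[80:200,200:300]
cv2.imwrite('pics/f9.png',cv2.resize(np.hstack([a,b]),None,fx=4,fy=4,interpolation=cv2.INTER_CUBIC))
E
```

```text
t 9.18 tcp [ 0.6227 -0.1117  0.2385] rpy [-1.7995e+02  4.0000e-02  1.7077e+02] w 0.0238 F [ 0.6 -5.7  0.7] T [-1.21  0.03  0.04]
cm in tool [0.14 0.08 0.15] turn 0.17
```

View pics/f9.png

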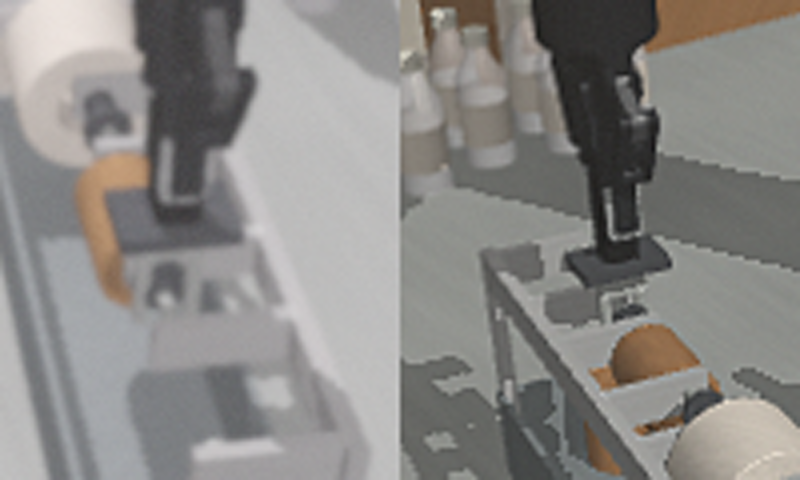

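Core 0 has dropped: its bay is empty and the draw force was 5.7 N, about 15 mm of travel. I'll return the bar, lift and go to pin1.

carry_out --plan '[[[0,-0.5,0],0],[[0,-0.6,0],0],[[0,-0.6,0],0],[[0,-0.3,0],0],[[0,0,0],0],[[0,0,-1.8],0],[[0,0,-2.5],0],[[0,0,-2.5],0],[[0,2.0,0],0],[[0,2.5,0],0],[[0,3.0,0],0],[[0,2.5,0],0],[[0,2.5,0],0],[[0,1.3,0],0],[[0,0,0],0],[[0,0,0],0],[[0,0,0],0]]'

```text
time: 10.7
tcp_pos: [0.6411, 0.0045, 0.3061]
tool_rot: [-3.141, -0.001, 2.98]
force: [-0.4, 0.3, -2.1]
gripper_width: 0.0234
```

```bash
python3 - <<'E'
from h import *
togo((.6408,.0057,.237),170.6)
grab('side','d10.png');grab('scene','s10.png')
a=cv2.imread('pics/d10.png')[125:285,310:430]; b=cv2.imread('pics/s10.png')[80:240,200:320]
cv2.imwrite('pics/f10.png',cv2.resize(np.hstack([a,b]),None,fx=3.3,fy=3.3,interpolation=cv2.INTER_CUBIC))
E
```

```text
t 10.7 tcp [0.6411 0.0045 0.3061] rpy [-1.7996e+02 -4.0000e-02  1.7076e+02] w 0.0234 F [-0.4  0.3 -2.1] T [-0.08 -0.    0.03]
cm in tool [0.05 0.12 6.91] turn 0.16
```

View pics/f10.png

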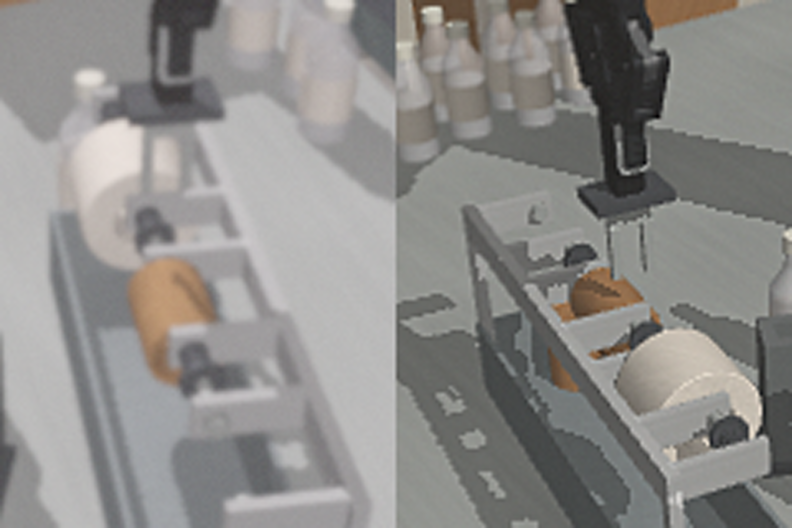

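carry_out --plan '[[[0,0.06,1.0],0],[[0,0.06,1.5],0],[[0,0,1.0],0],[[0,0,0.8],0],[[0,0,0.8],0],[[0,0,0.9],0],[[0,0,0.9],0],[[0,0,0],0],[[0,0,0],0]]'

```text
time: 11.55
tcp_pos: [0.6412, 0.0064, 0.2366]
tool_rot: [-3.141, -0.001, 2.98]
force: [-0.2, 1.0, -1.5]
gripper_width: 0.0234
```

```bash
python3 - <<'E'
from h import *
togo((.6408,.0057,.237),170.6)
grab('scene','s11.png')
b=cv2.imread('pics/s11.png')[100:240,200:320]
cv2.imwrite('pics/f11.png',cv2.resize(b,None,fx=4,fy=4,interpolation=cv2.INTER_CUBIC))
E
```

```text
t 11.55 tcp [0.6412 0.0064 0.2366] rpy [-1.7999e+02 -8.0000e-02  1.7077e+02] w 0.0234 F [-0.2  1.  -1.5] T [ 0.03  0.02 -0.04]
cm in tool [ 0.03 -0.08 -0.04] turn 0.17
```

View pics/f11.png

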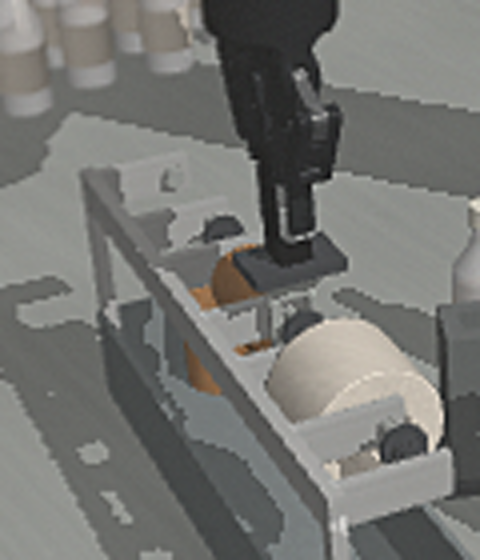

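The fork straddles bar 1. I'll make the same draw.

carry_out --plan '[[[0,0.3,0],0],[[0,0.4,0],0],[[0,0.4,0],0],[[0,0.3,0],0],[[0,0.3,0],0],[[0,0.25,0],0],[[0,0.2,0],0],[[0,0,0],0],[[0,0,0],0],[[0,0,0],0],[[0,0,0],0],[[0,0,0],0]]'

```text
time: 12.6
tcp_pos: [0.6454, 0.0269, 0.2377]
tool_rot: [-3.14, 0.001, 2.98]
force: [-0.3, -4.6, 0.3]
gripper_width: 0.0233
```

```bash
python3 - <<'E'
from h import *
togo((.6408,.0057,.237),170.6)
grab('scene','s12.png');grab('side','d12.png')
a=cv2.imread('pics/d12.png')[125:285,310:430]; b=cv2.imread('pics/s12.png')[80:240,200:320]
cv2.imwrite('pics/f12.png',cv2.resize(np.hstack([a,b]),None,fx=3.3,fy=3.3,interpolation=cv2.INTER_CUBIC))
E
```

```text
t 12.6 tcp [0.6454 0.0269 0.2377] rpy [-1.7993e+02  6.0000e-02  1.7077e+02] w 0.0233 F [-0.3 -4.6  0.3] T [-1.19 -0.01  0.05]
cm in tool [ 0.11 -2.17  0.07] turn 0.17
```

View pics/f12.png

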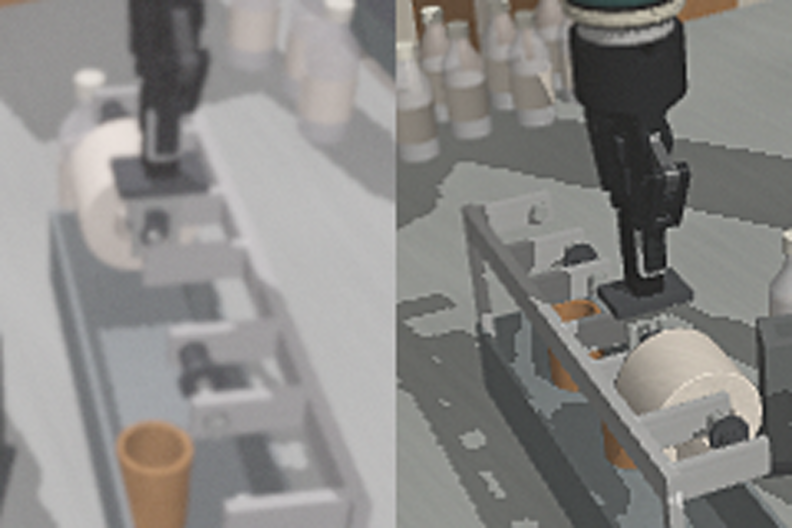

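Both cores have dropped and the full roll is still hanging. I'll release the bar, lift, and return above the holder.

carry_out --plan '[[[0,-0.5,0],0],[[0,-0.6,0],0],[[0,-0.6,0],0],[[0,-0.3,0],0],[[0,0,0],0],[[0,0,-1.8],0],[[0,0,-2.5],0],[[0,0,-2.5],0],[[2.5,0,0],0],[[3.0,0,0],0],[[3.0,0,0],0],[[3.0,0,0],0],[[2.5,0,0],0],[[0,0,0],6],[[0,0,0],6],[[0,0,0],6],[[0,0,0],0],[[0,0,0],0]]'

```text
time: 14.2
tcp_pos: [0.5034, 0.0308, 0.3053]
tool_rot: [3.141, -0.001, 2.67]
force: [-0.3, -0.1, -2.4]
gripper_width: 0.0233
```

```bash
python3 - <<'E'
from h import *
togo((.4907,.0082,.302),152.77)
E
```

```text
t 14.2 tcp [0.5034 0.0308 0.3053] rpy [ 1.7996e+02 -3.0000e-02  1.5295e+02] w 0.0233 F [-0.3 -0.1 -2.4] T [-0.03  0.07  0.06]
cm in tool [ 0.1  -2.6   0.32] turn 0.18
```

carry_out --plan '[[[0.05,-1.3,0],0],[[0.05,-1.3,0],0],[[0,0,2.5],0.2],[[0,0,2.5],0],[[0,0,1.3],0],[[0,0,0],0],[[0,0,0],0],[[0,0,0],0]]'

```text
time: 14.87
tcp_pos: [0.4914, 0.0071, 0.2432]
tool_rot: [3.141, 0.001, 2.663]
force: [-0.1, 0.5, -2.2]
gripper_width: 0.0237
```

```bash
python3 - <<'E'
from h import *
togo((.4904,.0083,.147),152.77)
grab('scene','s13.png');grab('side','d13.png');grab('wrist','w13.png')
a=cv2.imread('pics/d13.png')[145:295,240:360]; b=cv2.imread('pics/s13.png')[90:240,260:380]
cv2.imwrite('pics/f13.png',cv2.resize(np.hstack([a,b]),None,fx=3.3,fy=3.3,interpolation=cv2.INTER_CUBIC))
E
```

```text
t 14.87 tcp [0.4914 0.0071 0.2432] rpy [1.7999e+02 7.0000e-02 1.5258e+02] w 0.0237 F [-0.1  0.5 -2.2] T [ 0.02 -0.01  0.01]
cm in tool [0.16 0.06 9.62] turn -0.19
```

View pics/f13.png

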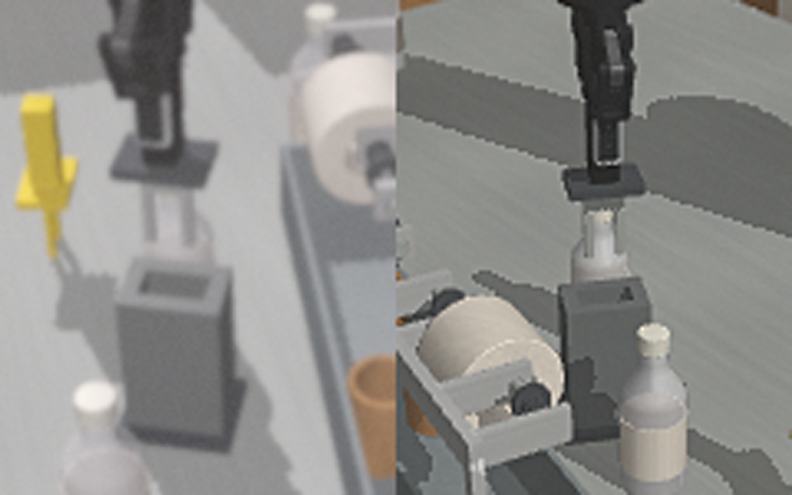

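View pics/w13.png

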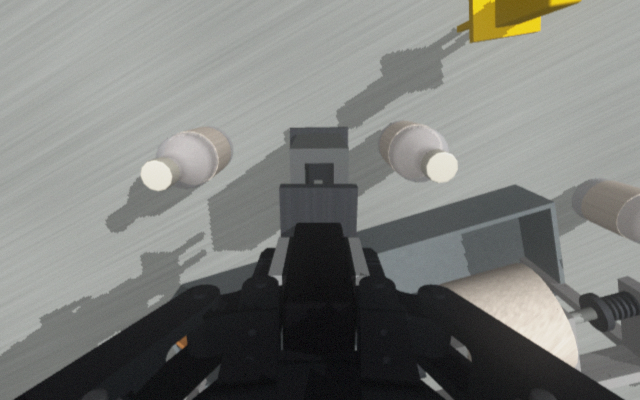

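carry_out --plan '[[[0.08,0.06,1.0],0],[[0.08,0,1.5],-0.2],[[0,0,1.8],0],[[0,0,1.8],0],[[0,0,1.5],0],[[0,0,1.0],0],[[0,0,0.4],0],[[0,0,0],0],[[0,0,0],0]]'

```text
time: 15.77
tcp_pos: [0.4901, 0.0089, 0.1526]
tool_rot: [3.142, 0.001, 2.666]
force: [0.3, -0.0, -1.2]
gripper_width: 0.0231
```

```bash
python3 - <<'E'
from h import *
togo((.4904,.0083,.147),152.77)
E
```

```text
t 15.77 tcp [0.4901 0.0089 0.1526] rpy [1.8000e+02 3.0000e-02 1.5278e+02] w 0.0231 F [ 0.3 -0.  -1.2] T [ 0.02 -0.02 -0.03]
cm in tool [-0.05 -0.04  0.56] turn 0.01
```

carry_out --plan '[[[0,0,0.2],0],[[0,0,0.15],0],[[0,0,0.15],0],[[0,0,0.1],0],[[0,0,0],0],[[0,0,0],0]]'

```text
time: 16.27
tcp_pos: [0.4901, 0.0089, 0.1471]
tool_rot: [3.141, 0.001, 2.666]
force: [-1.9, -0.2, 5.5]
gripper_width: 0.0233
```

```bash
python3 - <<'E'
from h import *
togo((.4904,.0083,.147),152.77)
grab('scene','s14.png');grab('side','d14.png')
a=cv2.imread('pics/d14.png')[145:295,240:360]; b=cv2.imread('pics/s14.png')[90:240,260:380]
cv2.imwrite('pics/f14.png',cv2.resize(np.hstack([a,b]),None,fx=3.3,fy=3.3,interpolation=cv2.INTER_CUBIC))
E
```

```text
t 16.27 tcp [0.4901 0.0089 0.1471] rpy [1.7998e+02 6.0000e-02 1.5277e+02] w 0.0233 F [-1.9 -0.2  5.5] T [ 0.02  0.3  -0.  ]
cm in tool [-0.05 -0.04  0.01] turn -0.0
```

View pics/f14.png

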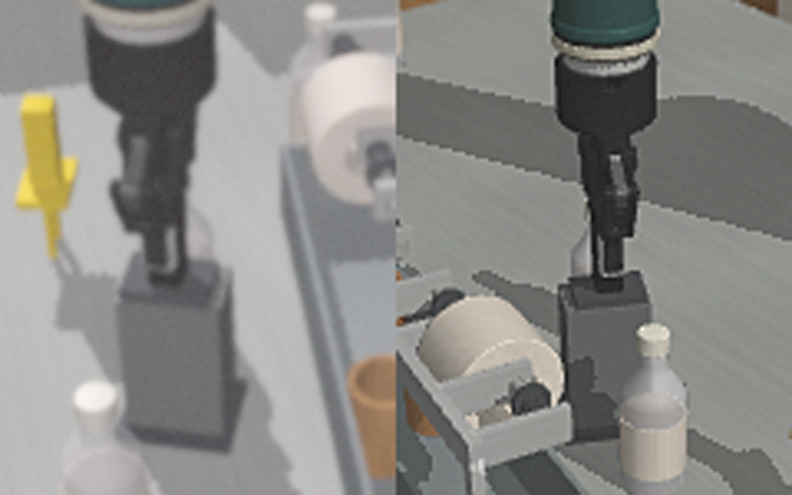

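The plate is on the rim, with a 5.5 N reaction at the same TCP height as the original grasp. I'll release and retreat.

carry_out --plan '[[[0,0,0],0],[[0,0,0],0],[[0,0,0],0],[[0,0,0],0],[[0,0,0],0],[[0,0,0],0],[[0,0,0],0],[[0,0,0],0]]' --claw 100

```text
time: 17.03
tcp_pos: [0.4897, 0.0089, 0.1463]
tool_rot: [-3.141, -0.0, 2.666]
force: [-0.4, -0.4, -0.7]
gripper_width: 0.0853
```

carry_out --plan '[[[0,0,-0.5],0],[[0,0,-2],0],[[0,0,-3.5],0],[[0,0,-3.5],0],[[0,0,-3.5],0],[[0,0,-3.5],0],[[0,0,-3.0],0],[[0,0,0],0],[[0,0,0],0]]'

```text
time: 17.78
tcp_pos: [0.4909, 0.0088, 0.3436]
tool_rot: [3.14, 0.005, 2.666]
force: [-0.2, -0.4, -0.7]
gripper_width: 0.0854
```

```bash
python3 - <<'E'
from h import *
togo((.4904,.0083,.147),152.77)
grab('scene','s15.png');grab('side','d15.png');grab('wrist','w15.png')
a=cv2.imread('pics/d15.png')[135:345,240:430]; b=cv2.imread('pics/s15.png')[120:330,200:390]
cv2.imwrite('pics/f15.png',cv2.resize(np.hstack([a,b]),None,fx=2.1,fy=2.1,interpolation=cv2.INTER_CUBIC))
E
```

```text
t 17.78 tcp [0.4909 0.0088 0.3436] rpy [179.91   0.27 152.77] w 0.0854 F [-0.2 -0.4 -0.7] T [-0.02 -0.02 -0.04]
cm in tool [ 0.11 -0.1  19.66] turn -0.0
```

View pics/f15.png

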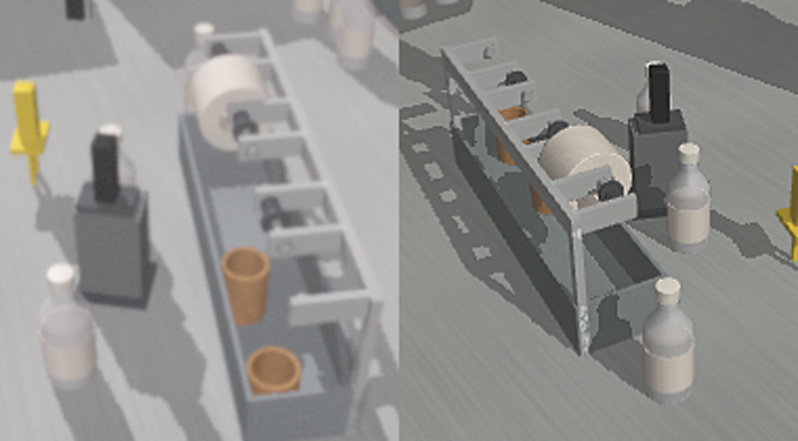

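View pics/w15.png

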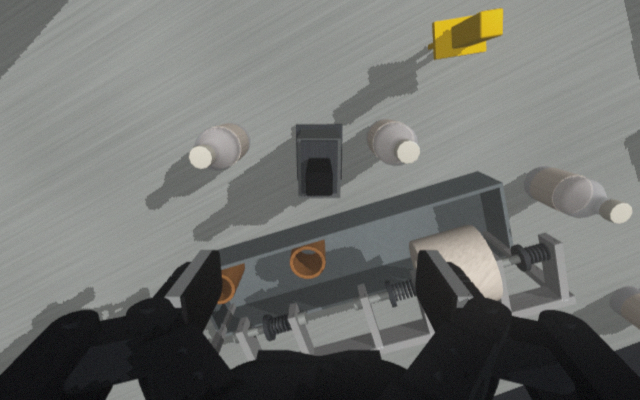

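Both cores stand in the tray, the roll hangs, the fork is seated in its holder and the bottles are upright. I'll do a numeric before/after check and hand in.

```bash
python3 - <<'E'
from h import *
for n,a,b,(x0,y0,x1,y1) in(('scene','scene0.png','s15.png',(312,145,336,225)),('side','side0.png','d15.png',(275,195,312,285)),('bottles','side0.png','d15.png',(255,260,288,322)),('b2','scene0.png','s15.png',(312,250,345,312))):
    A=cv2.imread('pics/'+a)[y0:y1,x0:x1];B=cv2.imread('pics/'+b)[y0:y1,x0:x1]
    d=cv2.phaseCorrelate(*[cv2.cvtColor(q,cv2.COLOR_BGR2GRAY).astype(np.float64) for q in(A,B)]); print(n,d,cv2.absdiff(A,B).mean())
print(workorder.finish_job(), monitor.sense()['time'])
E
```

```text
scene ((0.3567412331642874, -0.28067330212874), 0.7818538853718399) 9.6921875
side ((-0.017003560457553135, -0.17012540515042218), 0.9564953744213599) 2.2026026026026027
bottles ((0.016167829806171596, 0.18746739498089937), 0.9005936056807404) 2.469859889214728
b2 ((-0.0337136261750004, -0.019866449671823716), 0.9771360927578662) 1.6156728576083415
the job is handed in; nothing more can be done
the job is handed in; nothing more can be done
```

I took the fork from its holder and drew back the pins of the -y and middle bays. Both empty cores dropped into the tray. The fork is back in its holder and released, and I handed the job in at about 18 s of the 50 s limit.

**Pins:** The draw force peaked at about 5.7 N at the -y bay and 4.6 N at the middle bay, which suggests roughly 11 to 16 mm of travel. I did not measure the travel directly.

**Last pictures:** Both cores are standing inside the tray and the full roll is hanging. The fork's plate is on the holder rim and the bottles are upright.

**Fork seating:** It went down to the same tool height (0.147 m) as when I picked it up, with a 5.5 N push back from the rim. Comparing pictures before and after, the fork region shifted by at most 0.5 pixel and the two bottles I compared by at most 0.2 pixel. I checked the third bottle only by eye.

**Disagreements:**
- **Prong tips:** they looked 3 to 8 mm lower in the pictures than I had calculated. I lowered the fork less to allow for it, and it made no difference to the result.
- **Fork region, scene camera:** the before and after pictures matched less closely there (mean brightness difference about 10) than in the other views. I did not find out why; shadow is my guess.

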